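Set the slide rack to dry and cover its staining dish

TASK

Lift the slide rack out of its staining dish by the tall handle and, without tipping it over, set it down gently on the sloped drying stand in the tray, sitting flat on both rails with its lower end at the stop. Then slide the flat cover plate, without lifting it, across from the neighbouring dish until it lies squarely centred over the dish the rack came from, closing it. Leave the dropper bottle and the petri dish standing where they are.

Things in the scene. Friction and masses are not known exactly. Their poses are not given: they have to be found in the camera images.
- station: Two open clear dishes with white rims side by side in a low steel carrier (125 x 195 mm; end lugs to y = +-111 mm, 21 mm high), fixed. Origin: centre of underside; x along the dishes' long side, y from right dish to left one, z up. Each dish 105 (x) by 85 (y) mm outside, walls 4 mm, centred at y = +-44 mm; rims level, 73 mm above the origin, 3 mm apart; inner floor at 7 mm.
- dish_left (a point): Centre of the mouth of the dish on the +y side of the station, at rim height; axes as the station.
- dish_right (a point): Centre of the mouth of the dish on the -y side of the station, at rim height; axes as the station.
- slide_rack: Loose steel rack of microscope slides, 0.2 kg, in one dish (which one varies). Origin: centre of underside; x along it, z up; half a turn makes no difference. Body 80 (x) by 57 (y), 36 mm high. End straps carry a grip bar 80 (x) by 12 (y) by 10 mm high, centre at z = 122 mm, open below. Two 3 mm skirts along x at y = +-27 mm hang 8 mm below its floor, to go outside the stand's rails.
- cover: Loose flat metal cover plate, 112 (x) by 92 (y) by 6 mm, 0.16 kg, no knob, lying on the rim of the other, empty dish, up to 6 degrees askew and a few mm off. Origin: centre of underside; z up. It slides on the rims with ordinary friction and stays supported by the level rims all the way across.
- rails: Sloped top of the wire drying stand, fixed in a steel drip tray (268 x 173, rim 20 mm high). Two 8 mm rods at y = +-16 mm, x = -64 to 66 mm, tilted 20 degrees: x up the slope, z square out of it. Origin: between the rods, level with their tops (80 mm above the bench). Lower ends turn up 24 mm: stop face at x = -60. Rack seated at the stop: its origin at x = -20, y = 0, z = -8 mm, z axes alike.
- spare_dropper: A small dropper bottle, 34 mm wide and 102 mm high, standing loose on the bench; not part of the job. Origin: centre of its foot.
- culture_dish: A closed petri dish, 59 mm wide and 15 mm high, lying loose on the bench; not part of the job. Origin: centre of its underside.
There are look-alikes about, which are no part of the job. Leave any red look-alike of the slide_rack alone. There is more than one size of the cover; the job needs the larger.

How it is judged:
On the way, in this order (a step that is already met when the one before it is completed fails the run):
1. the slide rack sits on the drying stand and is let go (z of slide_rack in the frame of rails between -0.011 and -0.0055 m and angle between the z axis of slide_rack and the z axis of rails, either way round below 0.06 rad and x of slide_rack in the frame of rails below 0.02 m and contact force between the fingers and slide_rack below 0.05 N), for 0.2 s.
2. the cover lies over the dish that the rack came from (distance of cover from where it was at the start of the episode above 0.06 m and (horizontal distance between cover and dish_left below 0.009 m or horizontal distance between cover and dish_right below 0.009 m)), for 0.2 s.
At the end, for the whole second after the job is handed in: Slide rack at rest on the stand: floor on both rails (2.5 mm, 3.5 degrees), skirts outside, within 10 mm of the lower stop. Cover flat and at rest on the rim of the dish the rack came from, centred within 7 mm along and 6 mm across it, square within 4.5 degrees (x of slide_rack in the frame of rails between -0.024 and -0.01 m and z of slide_rack in the frame of rails between -0.011 and -0.0055 m and angle between the z axis of slide_rack and the z axis of rails, either way round below 0.06 rad and angle between the x axis of slide_rack and the x axis of rails, either way round below 0.2 rad and linear speed of each of slide_rack, cover below 0.02 m/s and distance of cover from where it was at the start of the episode above 0.06 m and ((x of cover in the frame of dish_left between -0.007 and 0.007 m and y of cover in the frame of dish_left between -0.006 and 0.006 m) or (x of cover in the frame of dish_right between -0.007 and 0.007 m and y of cover in the frame of dish_right between -0.006 and 0.006 m)) and z of cover in the frame of station between 0.07 and 0.076 m and angle between cover's own z axis and vertical below 0.03 rad and angle between the x axis of cover and the x axis of station, either way round below 0.08 rad); the robot touches nothing.
It fails at once if the slide rack is dropped (falls faster than 0.4 m/s with no hand on it) (linear speed of slide_rack above 0.4 m/s and contact force between the fingers and slide_rack below 0.05 N).
It fails at once if the slide rack is tipped by more than 45 degrees (angle between slide_rack's own z axis and vertical above 0.785 rad).
It fails at once if the cover is lifted more than 15 mm off the rims (z of cover in the frame of station above 0.088 m).
It fails at once if the dropper bottle is knocked over or away (angle between spare_dropper's own z axis and vertical above 0.6 rad or distance of spare_dropper from where it was at the start of the episode above 0.05 m).
It fails at once if the petri dish is knocked away (distance of culture_dish from where it was at the start of the episode above 0.05 m).
It also fails if it takes over 58 s, if anything falls off the work surface, if the arm or the gripper's body presses on something with over 40 N, if the wrist force passes 120 N, or if a joint passes its speed limit or range.

ROBOT

A 6-joint arm with a two-finger parallel gripper is mounted at the origin on a cart in front of the work surface, level with it; the furniture and walls round the work are solid. World frame = base frame: x ahead of the robot, y to its left, z up, the work surface at z = 0. Lengths are in m, angles in rad, forces in N, time in s.
With the tool pointing down it reaches from about 0.25 to 0.775 m from the base axis. Payload 4 kg.
Tool frame: the origin (TCP) lies midway between the tips of the shut fingers; the grasp point (between the pads) lies 19 mm behind it (bot.grip_depth is the distance from the TCP to the grasp point, in m); z points along the fingers, y is the line along which they close (so a half turn about z gives the same grasp; the last joint's range is limited). The gripper opens to 94 mm and grips with 3 to 60 N. Pads are 16 mm wide; open, the fingers measure 119 mm over their backs; the gripper's body (75 mm by 177 mm) begins 78 mm behind the grasp point.
Start: joints at [-1.435, 0.087, 1.371, -0, 1.684, -0.103], TCP at [0.13, -0.534, 0.206] pointing down, gripper open.
Joint ranges: [-3.1, 3.1], [-0.76, 2.03], [0.27, 2.55], [-1.08, 4.22], [0.17, 2.65], [-2.57, 2.57]. Speed limits (rad/s): [2.79, 2.79, 3.14, 3.14, 3.14, 3.14].

INTERFACE

Orientations are given as a unit quaternion [x, y, z, w].
In Python, from plant import bot, viewer gives the robot as it stands.
- The arm moves only by the tool apply_moves, never from a script. Its arguments are lists of equal length, an entry for each row: "linear": the shift along the world's x, y, z in units of 0.2 m (1.0 is 0.2 m), a list of three; "rot": the turn, a rotation vector about the world's x, y, z in units of 120 degrees (1.0 is 120 degrees), a list of three; "jaw": the opening, from 0 (shut) to 1 (fully open). In form: {"linear": [[x, y, z], ...], "rot": [[rx, ry, rz], ...], "jaw": [jaw, ...]}. A call has exactly 5 rows; each row is the pose to reach, as a shift and turn from the pose commanded when the call began; what a row does not reach only later rows make up. A row lasts 1/8 s, in which the tool goes at most 62.5 mm and 10.7 degrees, less where a joint would pass 70% of its speed; a pose out of reach is approached as far as the arm can. A call with a number of a shift or a turn outside -1 to 1 is refused whole. A call with a gripper value outside its range is refused whole. The fingers move at their own pace and stop on an object; the grip force is fixed at half the most. Time passes only in rows, so rows that repeat a pose let the fingers close, or fill a call up. It gives the time, the measured TCP pose, the force, the opening and the grip force at its end, in the units of the state.
- bot.get_obs(): the state, without advancing time (a new reading comes with each control period).
- viewer.snapshot(name): name is "side" or "top"; returns a dict with "image" (400x640x3 uint8, blue, green, red), "z_map" (400x640 float32, m along the optical axis (not along the pixel's ray), 0 where there is no reading), "vfov" (degrees; the focal length in pixels is half the picture's height over the tangent of half this angle, whatever the lens; pixels are square), "cx", "cy" (the principal point, pixels), "R" (3x3) and "t" (3): a world point X has camera coordinates R X + t. Camera axes: x right, y down, z forward; pixel columns grow to the right and rows downward; lengths in m; the calibration is good to about 2 mm. A picture is of the moment at which its call begins.
- bot.close_job(): hands the job in; it is judged then, once.
The state is a dict: "time": time; "joints": joint angles; "qd": joint speeds; "joint_efforts": joint torques, N m; "tcp_pos": TCP position; "tcp_rot": TCP orientation; "contact_force": force on the tool from outside, world axes, zero at the start; "torque": the same for the moment, N m; "opening": finger opening in m; "finger_force": force on a finger pad.
Only numpy, scipy, OpenCV 4.12 (cv2) and the standard library are available. Lean on these libraries where they do the work, as an engineer would, in place of code of your own. Each camera call takes 0.05 s, during which the arm holds its last target. There are 200 camera calls.

## Working session

There is one attempt and no reset: what is moved stays moved. The work goes in short steps, Python scripts to look and compute and a tool call to move; the robot and the scene stay as the last step left them, time stands still between calls to the robot, and variables do not carry over. Pictures are saved under pics/ and viewed, at most 10 in all, crops included, and the job is handed in when it is done.

Besides the shell and the picture viewer there is one more tool, called after ">>>" by a JSON object that holds its "method" and its "body". apply_moves: Moves the arm, as the interface text tells. Its arguments: {"type":"object","properties":{"linear":{"type":"array"},"rot":{"type":"array"},"jaw":{"type":"array"}},"required":["linear","rot","jaw"]}

```bash
mkdir -p pics; cat > h.py <<'E'
import numpy as np, cv2
from plant import bot, viewer
def snap(n):
    s=viewer.snapshot(n); s['f']=200/np.tan(np.radians(s['vfov'])/2); s['R']=np.array(s['R']);s['t']=np.array(s['t']); return s
def cloud(s):
    z=s['z_map']; v,u=np.mgrid[:400,:640]
    c=np.stack([(u-s['cx'])/s['f']*z,(v-s['cy'])/s['f']*z,z],-1)
    w=(c-s['t'])@s['R']; w[z==0]=np.nan; return w
def ray(s,u,v,h):
    d=s['R'].T@np.array([(u-s['cx'])/s['f'],(v-s['cy'])/s['f'],1]); o=-s['R'].T@s['t']
    return o+d*(h-o[2])/d[2]
E
python3 - <<'E'
from h import *
for n in ('top','side'):
    s=snap(n); cv2.imwrite(f'pics/{n}0.png',s['image']); np.savez(f'{n}0.npz',**s)
    print(n,s['vfov'],s['R'].round(3).tolist(),(-s['R'].T@s['t']).round(3))
o=bot.get_obs(); print(o['time'],o['tcp_pos'],o['tcp_rot'],o['opening'])
E
```

```text
top 54.51255080797662 [[-0.006, -1.0, 0.023], [-0.999, 0.005, -0.047], [0.047, -0.024, -0.999]] [ 0.509 -0.024  1.049]
side 55.78158011284868 [[-0.834, -0.551, 0.005], [-0.316, 0.471, -0.824], [0.452, -0.689, -0.567]] [0.148 0.6   0.617]
0.1 [ 0.13001071 -0.5339024   0.2044408 ] [ 9.92882675e-01  1.19092488e-01 -1.44137448e-05 -9.86056221e-04] 0.09406430500524818
```

View pics/top0.png

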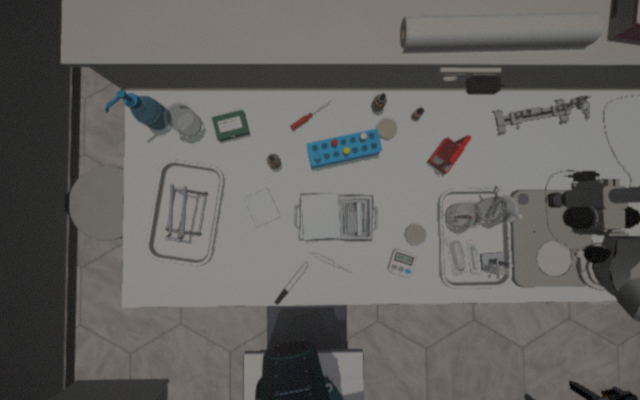

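View pics/side0.png

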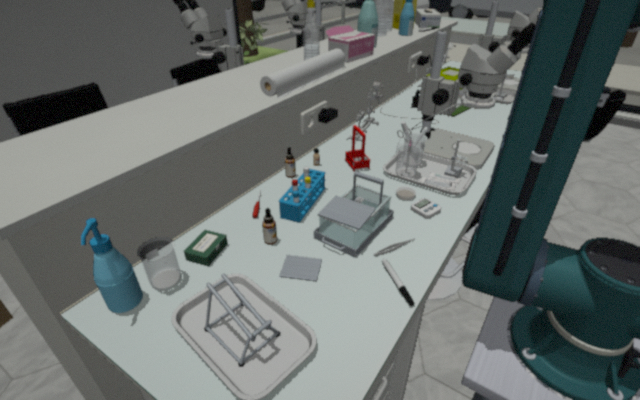

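Candidates: the rack is the grey one in the right dish (top view 357,217); the red one at (449,154) is the decoy. For the cover there is a plate on the left dish (320,215) and another lying on the bench (262,207). The plate on the dish should be the larger; I'll check its size and view a crop.

```bash
python3 - <<'E'
from h import *
S={n:dict(np.load(f'{n}0.npz')) for n in('top','side')}
T=S['top']; W=cloud(T)
def rect(mask,name,h=None):
    v,u=np.nonzero(mask); 
    p=W[v,u]; xy=p[:,:2] if h is None else np.array([ray(T,a,b,h)[:2] for a,b in zip(u,v)])
    r=cv2.minAreaRect(xy.astype(np.float32)*1000); print(name,len(u),'c',np.round(r[0],1),'size',np.round(r[1],1),'ang',round(r[2],1),'zmed',np.nanmedian(p[:,2]).round(4),'med',np.median(xy,0).round(4))
def box(u0,v0,u1,v1):
    m=np.zeros((400,640),bool); m[v0:v1,u0:u1]=1; return m
def big(m):
    n,l,st,_=cv2.connectedComponentsWithStats(m.astype(np.uint8)); return l==1+np.argmax(st[1:,4])
Z=W[...,2]
for (u,v) in [(262,207),(320,215),(357,215),(340,217),(449,154),(188,212),(414,234),(274,161),(155,215),(250,270),(388,128),(379,103),(418,114)]: print((u,v),W[v,u].round(3), T['image'][v,u])
rect(big(box(285,180,395,250)&(Z>.074)&(Z<.09)),'cover',.079)
rect(box(285,180,395,250)&(Z>.115)&(Z<.15),'bar',.134)
rect(big(box(285,180,395,250)&(Z>.066)),'rim+',.073)
rect(big(box(285,180,395,250)&(Z>.012)),'carrier',.021)
rect(big(box(140,155,235,270)&(Z>.01)),'tray',.02)
m=box(150,165,225,260)&(Z>.03); rect(m,'stand')
np.set_printoptions(linewidth=200)
print((Z[180:246:3,160:214:2]*1000).round())
out=[]
a=cv2.resize(T['image'][150:275,140:400],None,fx=3,fy=3,interpolation=cv2.INTER_CUBIC)
cv2.imwrite('pics/c1.png',a)
E
```

```text
(262, 207) [0.538 0.108 0.007] [135 139 138]
(320, 215) [ 0.515 -0.045  0.077] [134 136 138]
(357, 215) [ 0.514 -0.132  0.133] [119 119 117]
(340, 217) [ 0.51  -0.101  0.005] [113 113 114]
(449, 154) [ 0.675 -0.389  0.037] [41 45 80]
(188, 212) [0.526 0.306 0.003] [134 136 141]
(414, 234) [ 0.463 -0.298  0.013] [ 97 105 110]
(274, 161) [0.651 0.069 0.077] [62 66 67]
(155, 215) [0.518 0.389 0.014] [66 69 71]
(250, 270) [ 0.37   0.141 -0.001] [132 136 138]
(388, 128) [ 0.749 -0.232  0.016] [ 96 108 112]
(379, 103) [ 0.802 -0.199  0.068] [41 46 49]
(418, 114) [ 0.778 -0.305  0.05 ] [53 60 67]
cover 1635 c [511.6 -47.5] size [113.6  93.4] ang 3.5 zmed 0.0783 med [ 0.5126 -0.0475]
bar 174 c [ 506.1 -134.9] size [11.9 77.9] ang 89.4 zmed 0.1329 med [ 0.5072 -0.1361]
rim+ 1919 c [513.2 -86.7] size [114.8 176.7] ang 0.6 zmed 0.0779 med [ 0.5125 -0.0533]
carrier 3069 c [511.2 -88.1] size [220.1 125.2] ang 88.2 zmed 0.0767 med [ 0.51   -0.0813]
tray 1324 c [524.6 309.6] size [172.8 267. ] ang 81.0 zmed 0.0191 med [0.5234 0.3386]
stand 498 c [522.  307.2] size [ 63.5 137.9] ang 77.9 zmed 0.0784
[... 2357 characters left out ...]
 4.  18.]
 [  0.   2.  -1.   4.   1.  58.   3.   8.  10.   7.   9.  61.  59.  10.   8.   4.   1.   0.   2.   7.   6.  -1.   0.  -1.  -2.  -0.  19.]
 [  4.  -1.   4.   3.  61.  58.  -3.   3.   2.   1.   4.  61.  55.  49.  41.  36.  31.  29.  19.  15.   6.  -1.   4.   2.   2.   1.  20.]
 [  2.   3.   4.  77.  80.  75.   0.   4.   5.   5.  69.  64.  -0.   1.   1.   1.  -1.   1.   2.   1.   2.   1.   1.   1.  -1.  -1.  22.]
 [  3.   4.   3.  -1.   2.  77.  77.  79.  80.  77.  80.   1.   2.   1.   0.   0.   2.   2.  -2.   4.   2.  -1.  -2.   3.   3.  18.  20.]
 [  3.   4.   4.   0.   2.   2.   0.   1.   2.   2.   3.   4.  -1.  -3.   1.   3.   4.   1.  -1.   2.   2.   0.   1.   3.   1.  17.  15.]]
```

View pics/c1.png

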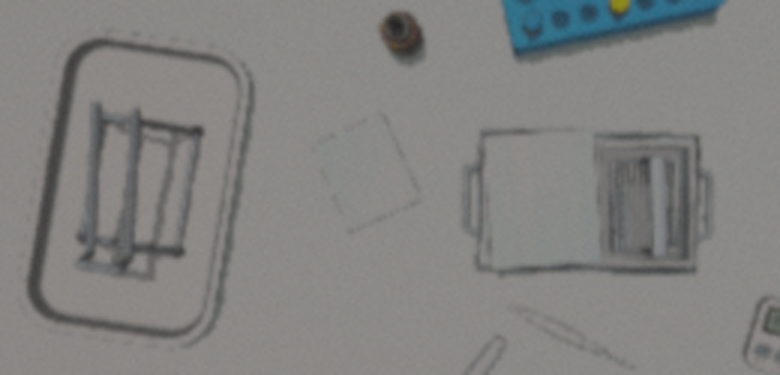

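The plate on the dish measures 113.6 × 93.4 mm, so it is the larger cover, and the bench plate at crop (365,170) is the smaller one. The rack bar is at crop (657,205), in the right dish. The rods run from crop (95,105) to (88,262) and from (135,105) to (122,262), with the stop at the bottom. Next I fit the rails and the station, and check against the side view.

```bash
cat >> h.py <<'E'
def railfit(W,c=(0.515,0.307),yaw=-9.):
    P=W[165:262,150:228].reshape(-1,3); P=P[P[:,2]>.045]
    c=np.array(c); yaw=np.radians(yaw)
    for _ in range(6):
        d=P[:,:2]-c; X=d@[np.cos(yaw),np.sin(yaw)]; Y=d@[-np.sin(yaw),np.cos(yaw)]
        zr=.08+X*np.tan(np.radians(20))
        m=(abs(P[:,2]-zr)<.010)&(X>-.05)&(X<.055)&(abs(abs(Y)-.016)<.008)
        s=np.sign(Y)
        # fit y' = a + b X + 0.016 s k ; z = z0 + tX
        A=np.c_[np.ones(m.sum()),X[m],s[m]]; q=np.linalg.lstsq(A,Y[m],rcond=None)[0]
        pz=np.polyfit(X[m],P[m,2],1)
        n=np.array([-np.sin(yaw),np.cos(yaw)]); e=np.array([np.cos(yaw),np.sin(yaw)])
        c=c+n*q[0]+e*((.0785-pz[1])/pz[0]); yaw+=np.arctan(q[1])
    return c,np.degrees(yaw),q,pz,m.sum(),np.c_[X,Y,P[:,2]]
E
python3 - <<'E'
from h import *
S={n:dict(np.load(f'{n}0.npz')) for n in('top','side')}
W=cloud(S['top'])
c,y,q,pz,n,L=railfit(W); print('rails',c.round(4),y.round(2),q.round(4),'slope',np.degrees(np.arctan(pz[0])).round(2),n)
for s in(1,-1):
    r=L[(abs(L[:,1]-s*.016)<.005)&(abs(L[:,2]-(.08+L[:,0]*.364))<.01)]; print('rod x extent',np.sort(r[:,0])[[0,2,-3,-1]].round(4))
r=L[(L[:,0]<-.055)&(abs(L[:,1])<.03)]; print('stop X,Y,z',r[r[:,2]>.066].mean(0).round(4), r[r[:,2]>.066].min(0).round(4),r[r[:,2]>.066].max(0).round(4))
# station from side & top clouds
for k in S:
    C=cloud(S[k]).reshape(-1,3); C=C[~np.isnan(C[:,0])]
    def g(z0,z1,x0,x1,y0,y1): 
        return C[(C[:,2]>z0)&(C[:,2]<z1)&(C[:,0]>x0)&(C[:,0]<x1)&(C[:,1]>y0)&(C[:,1]<y1)]
    for nm,b in dict(bar=(.124,.145,.44,.58,-.17,-.09),cov=(.074,.088,.43,.59,-.115,.02),car=(.014,.09,.42,.6,-.22,.05),rimR=(.066,.08,.43,.59,-.21,-.102)).items():
        p=g(*b); r=cv2.minAreaRect((p[:,:2]*1000).astype(np.float32)); lo,hi=np.percentile(p,[1,99],0)
        print(k,nm,len(p),np.round(r[0],1),np.round(r[1],1),round(r[2],1),'z',np.median(p[:,2]).round(4),'mid',((lo+hi)/2).round(4))
E
```

```text
rails [0.5248 0.3089] -9.15 [ 0.    -0.     0.016] slope 19.99 288
rod x extent [-0.063  -0.0607  0.0639  0.0658]
rod x extent [-0.063  -0.0605  0.064   0.0659]
stop X,Y,z [-0.0661 -0.0002  0.0778] [-0.0713 -0.0191  0.0662] [-0.0603  0.0201  0.0846]
top bar 174 [ 506.2 -136.2] [78.5 11.5] 0.5 z 0.1329 mid [ 0.506  -0.1358  0.1318]
top cov 1646 [512.8 -55.6] [113.8 113.2] 1.3 z 0.0783 mid [ 0.5127 -0.0473  0.0785]
top car 2878 [510.1 -88.3] [220.7 123.1] 88.3 z 0.0763 mid [ 0.5099 -0.0888  0.049 ]
top rimR 217 [ 509.6 -138.9] [ 71.6 105.9] 89.5 z 0.072 mid [ 0.5085 -0.1389  0.0715]
side bar 167 [ 504.1 -136.7] [16.5 80.2] 89.0 z 0.1328 mid [ 0.5041 -0.1359  0.1305]
side cov 1128 [510.2 -54.4] [114.2 112.1] 1.9 z 0.0795 mid [ 0.5098 -0.0464  0.078 ]
side car 3423 [508.5 -81.2] [210. 124.] 88.0 z 0.0594 mid [ 0.5058 -0.0774  0.0483]
side rimR 227 [ 506.8 -138.6] [ 73.9 107.7] 88.9 z 0.0724 mid [ 0.5068 -0.1389  0.0728]
```

>>> {"method": "apply_moves", "body": {"linear": [[0.1,0.25,0.2],[0.3,0.5,0.4],[0.5,0.7,0.45],[0.75,0.85,0.45],[1,1,0.45]], "rot": [[0,0,-0.03],[0,0,-0.06],[0,0,-0.09],[0,0,-0.121],[0,0,-0.121]], "jaw": [1,1,1,1,1]}}

```text
time: 0.72
tcp_pos: [0.3294, -0.3343, 0.296]
tcp_rot: [1.0, -0.008, 0.0, 0.001]
contact_force: [0.3, -0.7, -0.6]
opening: 0.0938
finger_force: 0.0
```

>>> {"method": "apply_moves", "body": {"linear": [[0.22,0.25,0],[0.44,0.5,0],[0.66,0.75,0],[0.88,0.99,-0.2],[0.88,0.99,-0.35]], "rot": [[0,0,0],[0,0,0],[0,0,0],[0,0,0],[0,0,0]], "jaw": [1,1,1,1,1]}}

```text
time: 1.35
tcp_pos: [0.5063, -0.1352, 0.2253]
tcp_rot: [1.0, -0.005, 0.001, 0.0]
contact_force: [0.1, -0.0, -0.6]
opening: 0.0932
finger_force: 0.0
```

>>> {"method": "apply_moves", "body": {"linear": [[0,0,-0.2],[0,0,-0.4],[0,0,-0.5],[0,0,-0.575],[0,0,-0.575]], "rot": [[0,0,0],[0,0,0],[0,0,0],[0,0,0],[0,0,0]], "jaw": [1,1,1,0.6,0.4]}}

```text
time: 1.98
tcp_pos: [0.5034, -0.1373, 0.1092]
tcp_rot: [1.0, -0.007, -0.001, -0.0]
contact_force: [-0.8, 0.2, 1.0]
opening: 0.0778
finger_force: 0.0
```

>>> {"method": "apply_moves", "body": {"linear": [[0,0,0],[0,0,0],[0,0,0],[0,0,0],[0,0,0]], "rot": [[0,0,0],[0,0,0],[0,0,0],[0,0,0],[0,0,0]], "jaw": [0.25,0.1,0,0,0]}}

```text
time: 2.6
tcp_pos: [0.5042, -0.1376, 0.1106]
tcp_rot: [1.0, -0.007, 0.0, 0.0]
contact_force: [0.1, -0.2, 0.5]
opening: 0.0275
finger_force: 0.0
```

>>> {"method": "apply_moves", "body": {"linear": [[0,0,0],[0,0,0],[0,0,0],[0,0,0],[0,0,0]], "rot": [[0,0,0],[0,0,0],[0,0,0],[0,0,0],[0,0,0]], "jaw": [0,0,0,0,0]}}

```text
time: 3.22
tcp_pos: [0.5042, -0.1375, 0.1104]
tcp_rot: [1.0, -0.007, -0.0, 0.0]
contact_force: [0.2, 0.9, -0.9]
opening: 0.0117
finger_force: 29.9
```

>>> {"method": "apply_moves", "body": {"linear": [[0,0,0.05],[0,0,0.15],[0,0,0.3],[0,0,0.45],[0,0,0.6]], "rot": [[0,0,0],[0,0,0],[0,0,0],[0,0,0],[0,0,0]], "jaw": [0,0,0,0,0]}}

```text
time: 3.85
tcp_pos: [0.5038, -0.1376, 0.2316]
tcp_rot: [1.0, -0.007, -0.0, 0.0]
contact_force: [-0.5, 0.2, -3.1]
opening: 0.0117
finger_force: 29.9
```

>>> {"method": "apply_moves", "body": {"linear": [[0,0.12,0.05],[0,0.32,0.05],[-0.02,0.54,0.05],[-0.03,0.77,0.05],[-0.05,1,0.05]], "rot": [[0,0,-0.014],[0,0,-0.028],[0,0,-0.042],[0,0,-0.056],[0,0,-0.0696]], "jaw": [0,0,0,0,0]}}

```text
time: 4.47
tcp_pos: [0.4937, 0.0637, 0.2407]
tcp_rot: [0.997, -0.081, -0.0, 0.0]
contact_force: [0.4, -0.2, -3.1]
opening: 0.0115
finger_force: 29.9
```

>>> {"method": "apply_moves", "body": {"linear": [[-0.04,0.22,0],[-0.06,0.44,0],[-0.1,0.66,0],[-0.13,0.86,0],[-0.15,1,0]], "rot": [[0,0,0],[0,0,0],[0,0,0],[0,0,0],[0,0,0]], "jaw": [0,0,0,0,0]}}

```text
time: 5.1
tcp_pos: [0.4634, 0.264, 0.2406]
tcp_rot: [0.997, -0.079, -0.0, 0.0]
contact_force: [-0.4, -0.1, -3.2]
opening: 0.0113
finger_force: 29.9
```

>>> {"method": "apply_moves", "body": {"linear": [[0,0.12,0],[0,0.24,0],[0,0.29,0],[0,0.29,0],[0,0.29,0]], "rot": [[-0.005,-0.03,0],[-0.012,-0.075,0],[-0.02,-0.12,0],[-0.0265,-0.1645,0],[-0.0265,-0.1645,0]], "jaw": [0,0,0,0,0]}}

```text
time: 5.72
tcp_pos: [0.4621, 0.3207, 0.2399]
tcp_rot: [0.982, -0.078, 0.172, 0.014]
contact_force: [0.5, 1.0, -2.7]
opening: 0.0114
finger_force: 29.9
```

```bash
python3 - <<'E'
from h import *
o=bot.get_obs(); print(o['tcp_pos'],o['tcp_rot'],o['opening'],o['contact_force'])
s=snap('side'); cv2.imwrite('pics/s1.png',cv2.resize(s['image'][150:400,120:400],None,fx=2.4,fy=2.4)); np.savez('side1.npz',**s)
t=snap('top'); np.savez('top1.npz',**t)
from scipy.spatial.transform import Rotation as Q
R=Q.from_quat(o['tcp_rot']).as_matrix(); print('tool axes',R.T.round(3))
Rr=Q.from_euler('z',-9.15,degrees=True)*Q.from_euler('y',-20,degrees=True); Rr=Rr.as_matrix(); c=np.array([.525,.309,.08])
tcp=np.array(o['tcp_pos']); g=tcp-R[:,2]*.019; print('bar in rails',(Rr.T@(g-c)).round(4))
for n,k in(('side',s),('top',t)):
    P=cloud(k).reshape(-1,3); P=P[~np.isnan(P[:,0])]; L=(P-c)@Rr
    l=L-(Rr.T@(g-c))  # rel bar, rack axes
    b=l[(l[:,2]>-.13)&(l[:,2]<-.08)&(abs(l[:,0])<.06)&(abs(l[:,1])<.04)]
    lo,hi=np.percentile(b,[1,99],0); print(n,'body rel bar',len(b),lo.round(4),hi.round(4))
    st=l[(l[:,2]>-.08)&(l[:,2]<-.02)&(abs(l[:,0])<.06)&(abs(l[:,0])>.03)&(abs(l[:,1])<.012)]
    for sg in(1,-1):
        q=st[st[:,0]*sg>0]
        if len(q)>8: print(' strap',sg,len(q),q.mean(0).round(4),np.polyfit(q[:,2],q[:,0],1).round(3))
E
```

```text
[0.46205585 0.32073208 0.23985517] [ 0.98197461 -0.07770793  0.17171956  0.01413262] 0.011362707142401618 [ 0.48671574  1.02470678 -2.74632648]
tool axes [[ 0.929 -0.148  0.339]
 [-0.157 -0.988  0.001]
 [ 0.335 -0.054 -0.941]]
bar in rails [-0.0054  0.0016  0.1911]
side body rel bar 2025 [-0.0398 -0.0268 -0.1196] [ 0.0389  0.0292 -0.0827]
 strap 1 82 [ 0.0381  0.0016 -0.0624] [0.002 0.038]
 strap -1 118 [-0.0388  0.0014 -0.0485] [ 0.007 -0.038]
top body rel bar 1044 [-0.0372 -0.0288 -0.1207] [ 0.0419  0.027  -0.0827]
 strap 1 74 [ 0.0412 -0.0005 -0.0485] [0.01  0.042]
 strap -1 67 [-0.0357 -0.0014 -0.0525] [ 0.012 -0.035]
```

View pics/s1.png

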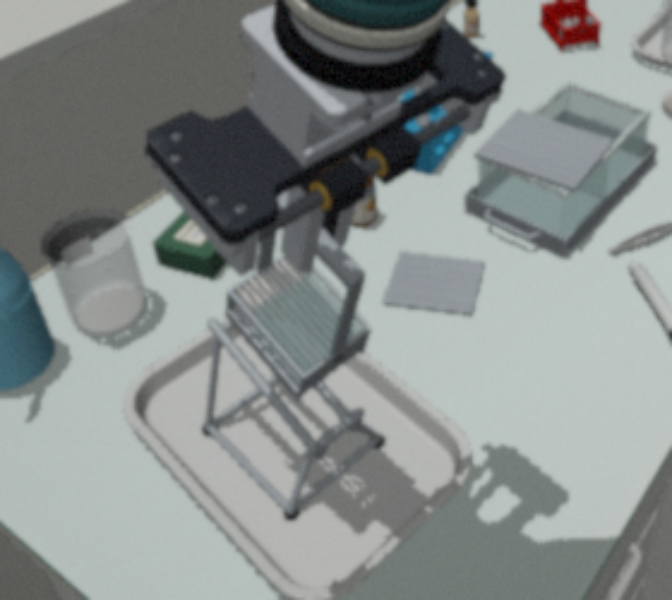

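The picture shows the rack held level with the slope, directly above the rails (rack at crop (300,310), rods from (210,330) to (330,430)). Lowering to 10 mm above the seat.

>>> {"method": "apply_moves", "body": {"linear": [[0.015,0,-0.08],[0.03,-0.01,-0.17],[0.045,-0.017,-0.26],[0.058,-0.017,-0.335],[0.058,-0.017,-0.335]], "rot": [[0,0,0],[0,0,0],[0,0,0],[0,0,0],[0,0,0]], "jaw": [0,0,0,0,0]}}

```text
time: 6.45
tcp_pos: [0.475, 0.3162, 0.1707]
tcp_rot: [0.982, -0.079, 0.171, 0.015]
contact_force: [-0.0, 0.5, -3.0]
opening: 0.0116
finger_force: 29.9
```

```bash
cat >> h.py <<'E'
from scipy.spatial.transform import Rotation as Q
Rr=(Q.from_euler('z',-9.15,degrees=True)*Q.from_euler('y',-20,degrees=True)).as_matrix(); rc=np.array([.525,.309,.08])
def rackcheck():
    o=bot.get_obs(); R=Q.from_quat(o['tcp_rot']).as_matrix(); g=np.array(o['tcp_pos'])-R[:,2]*.019
    print('grasp in rails',(Rr.T@(g-rc)).round(4),'F',np.round(o['contact_force'],1))
    for n in('side','top'):
        k=snap(n); cv2.imwrite('pics/last_%s.png'%n,k['image'])
        P=cloud(k).reshape(-1,3); P=P[~np.isnan(P[:,0])]; L=(P-rc)@Rr
        b=L[(L[:,2]>.012)&(L[:,2]<.05)&(L[:,0]>-.059)&(L[:,0]<.06)&(abs(L[:,1])<.045)]
        lo,hi=np.percentile(b,[1,99],0); print(n,len(b),lo.round(4),hi.round(4),'mid',((lo+hi)/2).round(4))
        t=L[(L[:,2]>.015)&(L[:,2]<.05)&(abs(L[:,0]+.018)<.04)&(abs(L[:,1])<.03)]
E
python3 -c "from h import *; rackcheck()"
```

```text
grasp in rails [-0.0164 -0.0008  0.1215] F [-0.   0.5 -3. ]
side 1417 [-0.0562 -0.028   0.0124] [0.0218 0.0277 0.0403] mid [-0.0172 -0.0002  0.0263]
top 789 [-0.0534 -0.0287  0.0125] [0.0258 0.0281 0.0469] mid [-0.0138 -0.0003  0.0297]
```

>>> {"method": "apply_moves", "body": {"linear": [[0.002,0,-0.008],[0.004,0,-0.016],[0.006,0,-0.024],[0.008,-0.002,-0.032],[0.008,-0.002,-0.032]], "rot": [[0,0,0],[0,0,0],[0,0,0],[0,0,0],[0,0,0]], "jaw": [0,0,0,0,0]}}

```text
time: 7.18
tcp_pos: [0.4773, 0.3165, 0.1668]
tcp_rot: [0.982, -0.079, 0.173, 0.014]
contact_force: [0.3, -0.5, -1.5]
opening: 0.0117
finger_force: 29.9
```

>>> {"method": "apply_moves", "body": {"linear": [[0,0,-0.003],[0.001,0,-0.006],[0.002,0,-0.009],[0.002,0,-0.009],[0.002,0,-0.009]], "rot": [[0,0,0],[0,0,0],[0,0,0],[0,0,0],[0,0,0]], "jaw": [0,0,0,0,0]}}

```text
time: 7.8
tcp_pos: [0.4778, 0.3167, 0.1653]
tcp_rot: [0.982, -0.079, 0.173, 0.014]
contact_force: [-0.3, -0.4, -2.4]
opening: 0.0118
finger_force: 29.9
```

```bash
python3 -c "from h import *; rackcheck()"
```

```text
grasp in rails [-1.580e-02  1.000e-04  1.155e-01] F [-0.3 -0.4 -2.4]
side 1293 [-0.0554 -0.0272  0.0142] [0.0221 0.0288 0.0417] mid [-0.0166  0.0008  0.0279]
top 717 [-0.0541 -0.0282  0.0138] [0.0254 0.028  0.0457] mid [-0.0144 -0.0001  0.0297]
```

>>> {"method": "apply_moves", "body": {"linear": [[0.001,0,-0.003],[0.002,0,-0.006],[0.003,0,-0.009],[0.003,0,-0.009],[0.003,0,-0.009]], "rot": [[0,0,0],[0,0,0],[0,0,0],[0,0,0],[0,0,0]], "jaw": [0,0,0,0,0]}}

```text
time: 8.52
tcp_pos: [0.4783, 0.317, 0.1646]
tcp_rot: [0.982, -0.079, 0.173, 0.013]
contact_force: [-4.7, 0.5, 4.4]
opening: 0.0116
finger_force: 29.9
```

>>> {"method": "apply_moves", "body": {"linear": [[0,0,0],[0,0,0],[0,0,0],[0,0,0],[0,0,0]], "rot": [[0,0,0],[0,0,0],[0,0,0],[0,0,0],[0,0,0]], "jaw": [0.15,0.2,0.3,0.4,0.45]}}

```text
time: 9.15
tcp_pos: [0.4785, 0.3166, 0.1634]
tcp_rot: [0.982, -0.079, 0.173, 0.014]
contact_force: [-0.7, 0.2, 0.4]
opening: 0.0416
finger_force: 0.0
```

```bash
python3 -c "from h import *; rackcheck(); a=cv2.imread('pics/last_side.png'); cv2.imwrite('pics/s2.png',cv2.resize(a[200:400,140:380],None,fx=2.5,fy=2.5))"
```

```text
grasp in rails [-1.580e-02  1.000e-04  1.135e-01] F [-0.7  0.2  0.4]
side 1224 [-0.0556 -0.0273  0.0148] [0.0193 0.0291 0.0426] mid [-0.0182  0.0009  0.0287]
top 689 [-0.0543 -0.0282  0.0143] [0.0249 0.0284 0.0421] mid [-0.0147  0.0001  0.0282]
```

View pics/s2.png

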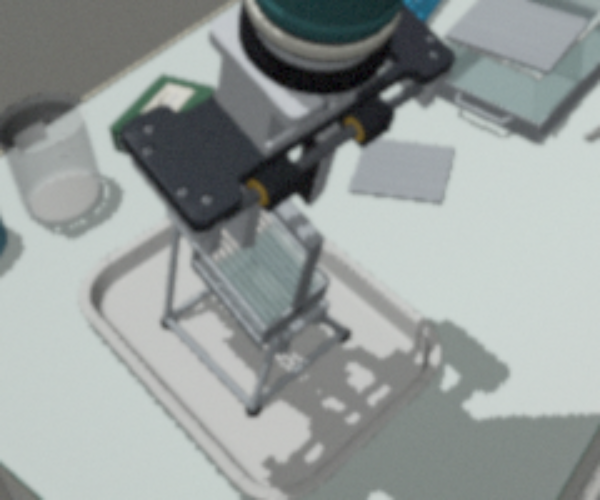

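The rack sits on both rails (crop (265,275)) with its skirts outside and x ≈ -0.016, and the jaws are open. Backing off along the tool axis.

>>> {"method": "apply_moves", "body": {"linear": [[-0.05,0.008,0.14],[-0.12,0.02,0.33],[-0.2,0.03,0.56],[-0.24,0,0.7],[-0.24,-0.1,0.8]], "rot": [[0,0,0],[0,0,0],[0,0,0],[0,0,0],[0,0,0]], "jaw": [0.45,0.45,0.45,0.45,0.45]}}

```text
time: 9.88
tcp_pos: [0.4301, 0.2973, 0.3256]
tcp_rot: [0.982, -0.078, 0.174, 0.013]
contact_force: [-0.1, -0.3, -0.7]
opening: 0.0423
finger_force: 0.0
```

```bash
python3 - <<'E'
from h import *
rackcheck()
for n in('top','side'):
    s=snap(n); np.savez(n+'2.npz',**s)
    C=cloud(s).reshape(-1,3); C=C[~np.isnan(C[:,0])]
    m=(C[:,0]>.43)&(C[:,0]<.59)
    for nm,z0,z1,y0,y1 in(('rimR',.066,.077,-.2,-.101),('cov',.074,.088,-.096,.02)):
        p=C[m&(C[:,2]>z0)&(C[:,2]<z1)&(C[:,1]>y0)&(C[:,1]<y1)]
        r=cv2.minAreaRect((p[:,:2]*1000).astype(np.float32)); print(n,nm,len(p),np.round(r[0],1),np.round(r[1],1),round(r[2],1),'z',np.median(p[:,2]).round(4))
        if nm=='rimR':
            # right wall (far -y), front & back walls
            w=p[p[:,1]<-.165]; w=w[abs(w[:,0]-.51)<.045]; f=np.polyfit(w[:,0]-.51,w[:,1],1); print('  outer wall y@.51',f.round(4),np.percentile(w[:,1],[5,50,95]).round(4))
            for sg in(1,-1):
                w=p[((p[:,0]-.51)*sg>.04)&(p[:,1]>-.168)]; 
                if len(w)>5: print('  end wall',sg,len(w),np.percentile(w[:,0],[5,50,95]).round(4),np.polyfit(w[:,1]+.13,w[:,0],1).round(4))
    im=s['image']; 
    if n=='top': cv2.imwrite('pics/t2.png',cv2.resize(im[180:255,280:400],None,fx=6,fy=6,interpolation=cv2.INTER_CUBIC))
E
```

```text
grasp in rails [-0.0023 -0.0267  0.2812] F [-0.1 -0.3 -0.7]
side 1517 [-0.0555 -0.0272  0.0153] [0.0234 0.029  0.0451] mid [-0.0161  0.0009  0.0302]
top 743 [-0.0543 -0.0279  0.0141] [0.0252 0.0281 0.0438] mid [-0.0146  0.0001  0.0289]
top rimR 216 [ 509.7 -137.9] [ 73.9 106. ] 89.6 z 0.072
  outer wall y@.51 [-0.018  -0.1726] [-0.1747 -0.1722 -0.1697]
  end wall 1 60 [0.5552 0.5578 0.5604] [0.0329 0.559 ]
  end wall -1 61 [0.4568 0.4593 0.4621] [0.0347 0.4589]
top cov 1634 [512.5 -48. ] [112.3  95.6] 2.8 z 0.0783
side rimR 221 [ 507.5 -138.3] [ 76.5 109.9] 88.2 z 0.0723
  outer wall y@.51 [-0.0247 -0.1715] [-0.1751 -0.1715 -0.1679]
  end wall 1 53 [0.5534 0.5557 0.5606] [0.0352 0.5567]
  end wall -1 56 [0.4534 0.4557 0.4599] [0.0069 0.4563]
side cov 1121 [511.3 -46.6] [113.2  96.7] 2.5 z 0.0795
```

View pics/t2.png

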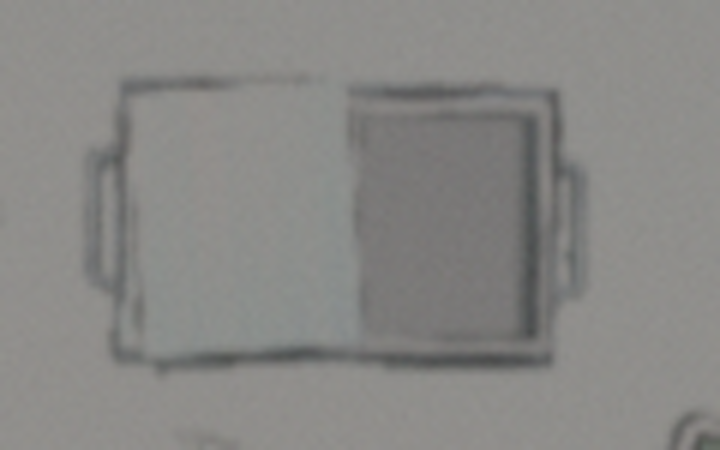

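The cover (crop (240,225)) still lies on the left dish, and the right dish (450,225) is empty. I'll push the cover's +y edge with both opened fingers, tool y along the station's x, so it squares itself. First: untilt, then turn.

>>> {"method": "apply_moves", "body": {"linear": [[0.02,-0.1,0],[0.06,-0.3,0],[0.12,-0.55,0],[0.18,-0.8,-0.05],[0.25,-1,-0.1]], "rot": [[0.006,0.04,0],[0.013,0.08,0],[0.02,0.125,0],[0.0265,0.1645,0],[0.0265,0.1645,0]], "jaw": [0.5,0.6,0.7,0.74,0.74]}}

```text
time: 10.7
tcp_pos: [0.4814, 0.0946, 0.3003]
tcp_rot: [0.997, -0.081, -0.003, 0.0]
contact_force: [0.7, 0.3, 0.8]
opening: 0.0696
finger_force: 0.0
```

>>> {"method": "apply_moves", "body": {"linear": [[0.03,-0.1,0],[0.06,-0.2,-0.05],[0.1,-0.3,-0.1],[0.13,-0.33,-0.15],[0.165,-0.345,-0.2]], "rot": [[0,0,0.08],[0,0,0.16],[0,0,0.24],[0,0,0.32],[0,0,0.4]], "jaw": [0.74,0.74,0.74,0.74,0.74]}}

```text
time: 11.32
tcp_pos: [0.5133, 0.0275, 0.2608]
tcp_rot: [0.942, 0.335, -0.002, -0.001]
contact_force: [0.7, -0.5, -0.2]
opening: 0.0692
finger_force: 0.0
```

>>> {"method": "apply_moves", "body": {"linear": [[0,0,0],[0,0,0],[0,0,0],[0,0,0],[0,0,0]], "rot": [[0,0,0.08],[0,0,0.16],[0,0,0.24],[0,0,0.32],[0,0,0.41]], "jaw": [0.74,0.74,0.74,0.74,0.74]}}

```text
time: 11.95
tcp_pos: [0.5131, 0.0281, 0.261]
tcp_rot: [0.717, 0.697, -0.001, -0.001]
contact_force: [0.3, 0.4, 1.6]
opening: 0.0695
finger_force: 0.0
```

```bash
python3 -c "
from h import *
o=bot.get_obs(); R=Q.from_quat(o['tcp_rot']).as_matrix(); print(o['tcp_pos'],R.T.round(4),o['opening'],np.degrees(np.arctan2(R[1,0],R[0,0])))"
```

```text
[0.51307827 0.02809646 0.26104366] [[ 2.950e-02  9.996e-01  4.000e-04]
 [ 9.996e-01 -2.950e-02 -3.800e-03]
 [-3.800e-03  5.000e-04 -1.000e+00]] 0.06949734990451455 88.30906178863492
```

>>> {"method": "apply_moves", "body": {"linear": [[0,0,-0.25],[0,0,-0.5],[0,0,-0.75],[0,0,-0.9],[0,0,-0.926]], "rot": [[0,0,0],[0,0,0],[0,0,0],[0,0,0],[0,0,0]], "jaw": [0.74,0.74,0.74,0.74,0.74]}}

```text
time: 12.58
tcp_pos: [0.5103, 0.0282, 0.0737]
tcp_rot: [0.72, 0.694, -0.003, -0.003]
contact_force: [-0.1, -0.7, 0.2]
opening: 0.0696
finger_force: 0.0
```

>>> {"method": "apply_moves", "body": {"linear": [[0,0,0],[0,0,0],[0,-0.02,0],[-0.001,-0.04,0],[-0.002,-0.06,0]], "rot": [[0,0,0],[0,0,0],[0,0,0],[0,0,0],[0,0,0]], "jaw": [0.74,0.74,0.74,0.74,0.74]}}

```text
time: 13.2
tcp_pos: [0.5132, 0.0152, 0.0787]
tcp_rot: [0.72, 0.694, 0.0, 0.0]
contact_force: [-0.2, -0.7, -0.7]
opening: 0.0696
finger_force: 0.0
```

>>> {"method": "apply_moves", "body": {"linear": [[0,0,0],[0,0,0],[0,0,0],[0,0,0],[0,0,0]], "rot": [[0,0,0],[0,0,0],[0,0,0],[0,0,0],[0,0,0]], "jaw": [0.74,0.74,0.74,0.74,0.74]}}

```text
time: 13.82
tcp_pos: [0.513, 0.0157, 0.0782]
tcp_rot: [0.72, 0.694, -0.0, 0.0]
contact_force: [0.4, -0.3, 0.8]
opening: 0.0691
finger_force: 0.0
```

```bash
python3 -c "
from h import *
for i in range(3):
    snap('side'); o=bot.get_obs(); print(o['time'],np.round(o['tcp_pos'],4),np.round(o['contact_force'],1))
s=snap('side'); C=cloud(s).reshape(-1,3); p=C[(abs(C[:,1]-.02)<.02)&(abs(abs(C[:,0]-.513)-.041)<.015)&(C[:,2]>.05)&(C[:,2]<.14)]
print(len(p),np.percentile(p[:,2],[0,1,3,10]).round(4), np.percentile(p[:,1],[1,50,99]).round(4))
cv2.imwrite('pics/s3.png',cv2.resize(s['image'][130:280,280:440],None,fx=4,fy=4,interpolation=cv2.INTER_CUBIC))"
```

```text
13.875 [0.513  0.0157 0.0783] [ 0.4 -0.7 -0.3]
13.925 [0.513  0.0157 0.0783] [ 1.1 -0.   0.1]
13.975 [0.513  0.0157 0.0783] [-0.2 -0.2 -1.2]
364 [0.0505 0.0567 0.0651 0.0835] [0.     0.0224 0.028 ]
```

View pics/s3.png

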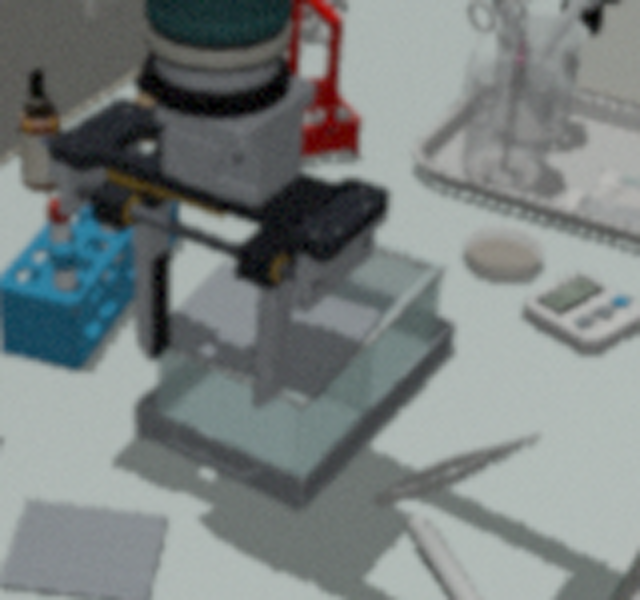

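The two fingers (crop (155,340) and (265,390)) are just in front of the cover's +y edge. The TCP settled at z = 0.0783, so I'll lower it 2.6 mm and push.

>>> {"method": "apply_moves", "body": {"linear": [[0,0,-0.013],[0,0,-0.013],[-0.001,-0.04,-0.013],[-0.002,-0.08,-0.013],[-0.004,-0.12,-0.013]], "rot": [[0,0,0],[0,0,0],[0,0,0],[0,0,0],[0,0,0]], "jaw": [0.74,0.74,0.74,0.74,0.74]}}

```text
time: 14.65
tcp_pos: [0.5121, -0.0089, 0.0757]
tcp_rot: [0.72, 0.694, 0.0, -0.0]
contact_force: [0.0, 0.9, 0.6]
opening: 0.0691
finger_force: 0.5
```

>>> {"method": "apply_moves", "body": {"linear": [[-0.001,-0.04,0],[-0.002,-0.08,0],[-0.004,-0.12,0],[-0.005,-0.16,0],[-0.005,-0.16,0]], "rot": [[0,0,0],[0,0,0],[0,0,0],[0,0,0],[0,0,0]], "jaw": [0.74,0.74,0.74,0.74,0.74]}}

```text
time: 15.28
tcp_pos: [0.5112, -0.0413, 0.0757]
tcp_rot: [0.72, 0.694, -0.0, 0.0]
contact_force: [-1.1, 0.5, -0.3]
opening: 0.0699
finger_force: 0.0
```

```bash
cat >> h.py <<'E'
def covcheck(h=.079):
    o=bot.get_obs(); print('tcp',np.round(o['tcp_pos'],4),'F',np.round(o['contact_force'],1),'t',o['time'])
    for n in('side','top'):
        s=snap(n); cv2.imwrite('pics/cov_%s.png'%n,s['image']); C=cloud(s).reshape(-1,3); C=C[~np.isnan(C[:,0])]
        p=C[(C[:,0]>.43)&(C[:,0]<.59)&(C[:,2]>.0745)&(C[:,2]<.084)&(C[:,1]<.0)&(C[:,1]>-.22)]
        lo,hi=np.percentile(p,[.5,99.5],0); r=cv2.minAreaRect((p[:,:2]*1000).astype(np.float32))
        # -y edge line
        b=np.round((p[:,0]-.51)/.008); xs=[];ys=[]
        for k in np.unique(b):
            q=p[b==k]
            if len(q)>10 and abs(k)<6: xs.append(k*.008); ys.append(np.percentile(q[:,1],3))
        print(n,len(p),'x',lo[0].round(4),hi[0].round(4),'midx',((lo+hi)/2)[0].round(4),'y',lo[1].round(4),hi[1].round(4),'rect',np.round(r[0],1),np.round(r[1],1),round(r[2],1),'-y edge yaw',np.degrees(np.polyfit(xs,ys,1)[0]).round(2),'y@.51',np.polyfit(xs,ys,1)[1].round(4),'z',np.median(p[:,2]).round(4))
E
python3 -c "from h import *; covcheck()"
```

```text
tcp [ 0.5112 -0.0413  0.0757] F [-1.1  0.5 -0.3] t 15.275
side 809 x 0.4487 0.5599 midx 0.5043 y -0.1441 -0.0042 rect [504.9 -85.4] [171.3 112.2] 87.7 -y edge yaw 3.64 y@.51 -0.131 z 0.0795Traceback (most recent call last):
  File "<string>", line 1, in <module>
    from h import *; covcheck()
                     ~~~~~~~~^^
  File "h.py", line 48, in covcheck
    print(n,len(p),'x',lo[0].round(4),hi[0].round(4),'midx',((lo+hi)/2)[0].round(4),'y',lo[1].round(4),hi[1].round(4),'rect',np.round(r[0],1),np.round(r[1],1),round(r[2],1),'-y edge yaw',np.degrees(np.polyfit(xs,ys,1)[0]).round(2),'y@.51',np.polyfit(xs,ys,1)[1].round(4),'z',np.median(p[:,2]).round(4))
                                                                                                                                                                                                      ~~~~~~~~~~^^^^^^^^^
    raise TypeError("expected non-empty vector for x")
TypeError: expected non-empty vector for x
```

>>> {"method": "apply_moves", "body": {"linear": [[-0.001,-0.04,0],[-0.002,-0.08,0],[-0.004,-0.12,0],[-0.005,-0.15,0],[-0.005,-0.155,0]], "rot": [[0,0,0],[0,0,0],[0,0,0],[0,0,0],[0,0,0]], "jaw": [0.74,0.74,0.74,0.74,0.74]}}

```text
time: 16.0
tcp_pos: [0.5102, -0.0719, 0.0757]
tcp_rot: [0.72, 0.694, 0.0, 0.0]
contact_force: [0.2, 0.7, 0.9]
opening: 0.0695
finger_force: 0.9
```

>>> {"method": "apply_moves", "body": {"linear": [[0,0,0],[0,0.05,0],[0,0.15,0.05],[0,0.4,0.3],[0,0.7,0.55]], "rot": [[0,0,0],[0,0,0],[0,0,0],[0,0,0],[0,0,0]], "jaw": [0.74,0.74,0.74,0.74,0.74]}}

```text
time: 16.62
tcp_pos: [0.5098, 0.0518, 0.1712]
tcp_rot: [0.72, 0.694, -0.0, -0.0]
contact_force: [1.2, -0.2, 0.3]
opening: 0.0694
finger_force: 0.0
```

```bash
sed -i 's/np.degrees(np.polyfit(xs,ys,1)\[0\]).round(2)/len(xs) and np.degrees(np.polyfit(xs,ys,1)[0]).round(2)/; s/np.polyfit(xs,ys,1)\[1\].round(4)/len(xs) and np.polyfit(xs,ys,1)[1].round(4)/' h.py; python3 -c "
from h import *
covcheck(); a=cv2.imread('pics/cov_top.png'); cv2.imwrite('pics/t3.png',cv2.resize(a[175:255,270:400],None,fx=6,fy=6,interpolation=cv2.INTER_CUBIC))"
```

```text
tcp [0.5098 0.0518 0.1712] F [ 1.2 -0.2  0.3] t 16.625
side 904 x 0.4478 0.5596 midx 0.5037 y -0.1731 -0.0032 rect [504.9 -88.4] [173.6 112.7] 88.5 -y edge yaw -2.83 y@.51 -0.169 z 0.0795
top 1640 x 0.4497 0.5625 midx 0.5061 y -0.1735 -0.0114 rect [507. -88.] [171.9 111.9] 87.8 -y edge yaw -2.46 y@.51 -0.1697 z 0.0782
```

View pics/t3.png

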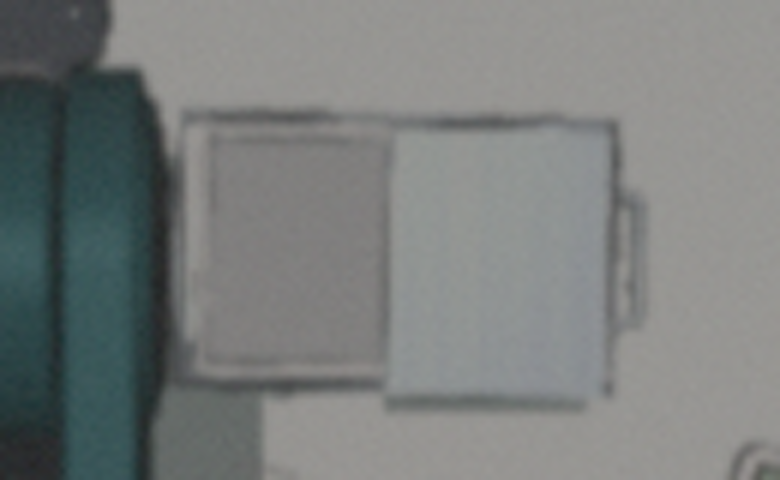

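The cover (crop (500,260), u 388–612) is nearly over the right dish and square to it, about 3 mm toward -x. I'll measure it precisely in the same view as the dish.

```bash
cat >> h.py <<'E'
def cov2(y1=-.07):
    for n in('side','top'):
        s=snap(n); C=cloud(s); m=((C[...,0]>.43)&(C[...,0]<.59)&(C[...,2]>.07)&(C[...,2]<.086)&(C[...,1]<.0)&(C[...,1]>-.22)).astype(np.uint8)
        m=cv2.morphologyEx(m,cv2.MORPH_OPEN,np.ones((7,7),np.uint8))
        v,u=np.nonzero(m); p=np.array([ray(s,a,b,.079)[:2] for a,b in zip(u,v)])
        r=cv2.minAreaRect((p*1000).astype(np.float32)); print(n,len(p),'rect',np.round(r[0],1),np.round(r[1],1),round(r[2],1),'mean',p.mean(0).round(4))
E
python3 -c "from h import *; cov2()"
```

```text
side 844 rect [ 504.  -121.9] [102. 113.] 88.0 mean [ 0.5017 -0.1207]
top 1611 rect [ 505.6 -127.3] [ 92.4 111.8] 87.9 mean [ 0.5063 -0.1276]
```

>>> {"method": "apply_moves", "body": {"linear": [[0,-0.2,0],[0,-0.45,0],[0,-0.55,-0.2],[0,-0.55,-0.4],[0,-0.55,-0.55]], "rot": [[0,0,0],[0,0,0],[0,0,0],[0,0,0],[0,0,0]], "jaw": [0.74,0.74,0.74,0.74,0.74]}}

```text
time: 17.45
tcp_pos: [0.5094, -0.0615, 0.0588]
tcp_rot: [0.721, 0.693, -0.001, -0.0]
contact_force: [3.5, -1.0, 0.3]
opening: 0.0696
finger_force: 0.0
```

>>> {"method": "apply_moves", "body": {"linear": [[0,0,0],[0,-0.07,0],[0,-0.13,0],[0,-0.16,0],[0,-0.174,0]], "rot": [[0,0,0],[0,0,0],[0,0,0],[0,0,0],[0,0,0]], "jaw": [0.74,0.74,0.74,0.74,0.74]}}

```text
time: 18.08
tcp_pos: [0.5084, -0.0738, 0.0591]
tcp_rot: [0.718, 0.695, 0.014, -0.017]
contact_force: [0.0, 51.9, 6.2]
opening: 0.0699
finger_force: 26.1
```

>>> {"method": "apply_moves", "body": {"linear": [[0,0,0],[0,0.05,0],[0,0.15,0.05],[0,0.4,0.3],[0,0.7,0.55]], "rot": [[0,0,0],[0,0,0],[0,0,0],[0,0,0],[0,0,0]], "jaw": [0.74,0.74,0.74,0.74,0.74]}}

```text
time: 18.7
tcp_pos: [0.5093, 0.0271, 0.1557]
tcp_rot: [0.72, 0.694, -0.001, -0.0]
contact_force: [0.7, -0.3, 0.3]
opening: 0.0695
finger_force: 0.0
```

```bash
python3 -c "
from h import *
cov2(); rackcheck()
W=cloud(snap('top')); Z=W[...,2]; p=W[185:245,285:345].reshape(-1,3); p=p[(p[:,2]>.066)&(p[:,2]<.077)&(p[:,1]>-.07)&(p[:,1]<-.01)]
for sg in(1,-1):
    w=p[((p[:,0]-.51)*sg>.04)]; print(sg,len(w),np.polyfit(w[:,1]+.044,w[:,0],1).round(4))
p=W[180:250,280:395].reshape(-1,3); p=p[(p[:,2]>.008)&(p[:,2]<.03)&(p[:,0]>.4)&(p[:,0]<.62)]
r=cv2.minAreaRect((p[:,:2]*1000).astype(np.float32));print('carrier',r)"
```

```text
side 777 rect [ 503.9 -124.1] [104.2 112.2] 88.5 mean [ 0.493  -0.1271]
top 1629 rect [ 506.  -129.1] [ 92.9 112.3] 89.3 mean [ 0.5066 -0.1295]
grasp in rails [ 0.0641 -0.2777  0.0828] F [ 0.6 -1.1  1.1]
side 1517 [-0.0555 -0.0273  0.0147] [0.0236 0.029  0.0451] mid [-0.016   0.0008  0.0299]
top 747 [-0.0546 -0.0279  0.0144] [0.0249 0.0277 0.0461] mid [-0.0148 -0.0001  0.0303]
1 27 [0.0736 0.562 ]
-1 24 [0.0065 0.4613]
carrier ((509.27734375, -120.53490447998047), (156.70079040527344, 122.66505432128906), 88.4542236328125)
```

I had assumed a commanded height that was never reached, so the tips went in too low. The cover still moved only 2 mm and nothing else is disturbed. It is about 3 mm short in y, so I'll redo the push from the measured pose.

>>> {"method": "apply_moves", "body": {"linear": [[0,-0.12,0],[0,-0.25,-0.1],[0,-0.335,-0.22],[0,-0.335,-0.34],[0,-0.335,-0.34]], "rot": [[0,0,0],[0,0,0],[0,0,0],[0,0,0],[0,0,0]], "jaw": [0.74,0.74,0.74,0.74,0.74]}}

```text
time: 19.58
tcp_pos: [0.5067, -0.0409, 0.0825]
tcp_rot: [0.721, 0.693, -0.003, -0.004]
contact_force: [0.1, -0.4, -0.2]
opening: 0.0692
finger_force: 0.0
```

>>> {"method": "apply_moves", "body": {"linear": [[0,0,0],[0,0,0],[0,0,0],[0,0,0],[0,0,0]], "rot": [[0,0,0],[0,0,0],[0,0,0],[0,0,0],[0,0,0]], "jaw": [0.74,0.74,0.74,0.74,0.74]}}

```text
time: 20.2
tcp_pos: [0.5103, -0.0393, 0.0872]
tcp_rot: [0.719, 0.694, 0.0, 0.0]
contact_force: [-0.6, 0.2, 0.3]
opening: 0.0692
finger_force: 0.0
```

>>> {"method": "apply_moves", "body": {"linear": [[0,0,-0.03],[0,0,-0.057],[0,0,-0.057],[0,0,-0.057],[0,0,-0.057]], "rot": [[0,0,0],[0,0,0],[0,0,0],[0,0,0],[0,0,0]], "jaw": [0.74,0.74,0.74,0.74,0.74]}}

```text
time: 20.82
tcp_pos: [0.5103, -0.0395, 0.0757]
tcp_rot: [0.72, 0.694, 0.0, 0.0]
contact_force: [0.7, 1.0, 0.2]
opening: 0.0695
finger_force: 0.0
```

>>> {"method": "apply_moves", "body": {"linear": [[0,-0.06,0],[0,-0.12,0],[0,-0.16,0],[0,-0.18,0],[0,-0.193,0]], "rot": [[0,0,0],[0,0,0],[0,0,0],[0,0,0],[0,0,0]], "jaw": [0.74,0.74,0.74,0.74,0.74]}}

```text
time: 21.45
tcp_pos: [0.5102, -0.0779, 0.0756]
tcp_rot: [0.72, 0.694, 0.0, -0.0]
contact_force: [-0.2, 1.9, -0.0]
opening: 0.0692
finger_force: 0.8
```

>>> {"method": "apply_moves", "body": {"linear": [[0,0,0],[0,0,0],[0,0.04,0],[0,0.12,0],[0,0.2,0.05]], "rot": [[0,0,0],[0,0,0],[0,0,0],[0,0,0],[0,0,0]], "jaw": [0.74,0.74,0.74,0.74,0.74]}}

```text
time: 22.08
tcp_pos: [0.5093, -0.0365, 0.0849]
tcp_rot: [0.719, 0.695, -0.001, -0.001]
contact_force: [-0.3, -0.1, -0.2]
opening: 0.0697
finger_force: 0.0
```

>>> {"method": "apply_moves", "body": {"linear": [[0,0,0.25],[0,0.1,0.5],[0,0.3,0.6],[0,0.55,0.6],[0,0.7,0.6]], "rot": [[0,0,0],[0,0,0],[0,0,0],[0,0,0],[0,0,0]], "jaw": [0.74,0.74,0.74,0.74,0.74]}}

```text
time: 22.7
tcp_pos: [0.51, 0.1051, 0.2071]
tcp_rot: [0.719, 0.695, 0.001, 0.001]
contact_force: [-0.3, 0.4, 0.1]
opening: 0.0696
finger_force: 0.0
```

```bash
python3 -c "
from h import *
cov2(); cov2(); rackcheck(); covcheck()
a=cv2.imread('pics/cov_top.png'); cv2.imwrite('pics/t4.png',cv2.resize(a[150:275,140:400],None,fx=3,fy=3,interpolation=cv2.INTER_CUBIC))"
```

```text
side 877 rect [ 504.2 -126.2] [107.  112.9] 88.8 mean [ 0.5067 -0.1232]
top 1616 rect [ 506.  -130.4] [ 95.4 112.3] 89.3 mean [ 0.5045 -0.1319]
side 962 rect [ 503.8 -125.5] [108.2 112.2] 88.5 mean [ 0.5008 -0.1242]
top 1595 rect [ 506.  -130.4] [ 95.2 112.3] 89.3 mean [ 0.5072 -0.1334]
grasp in rails [ 0.0665 -0.2059  0.1302] F [ 0.1 -0.8  0.8]
side 1518 [-0.0556 -0.027   0.0145] [0.0235 0.0289 0.0449] mid [-0.016   0.0009  0.0297]Traceback (most recent call last):
  File "<string>", line 3, in <module>
    cov2(); cov2(); rackcheck(); covcheck()
                    ~~~~~~~~~^^
  File "h.py", line 35, in rackcheck
    lo,hi=np.percentile(b,[1,99],0); print(n,len(b),lo.round(4),hi.round(4),'mid',((lo+hi)/2).round(4))
          ~~~~~~~~~~~~~^^^^^^^^^^^^
    return _quantile_unchecked(
        a, q, axis, out, overwrite_input, method, keepdims, weights)
    return _ureduce(a,
                    func=_quantile_ureduce_func,
    ...<5 lines>...
                    overwrite_input=overwrite_input,
                    method=method)
    r = func(a, **kwargs)
    result = _quantile(arr,
                       quantiles=q,
    ...<2 lines>...
                       out=out,
                       weights=wgt)
    slices_having_nans = np.isnan(arr[-1, ...])
                                  ~~~^^^^^^^^^
IndexError: index -1 is out of bounds for axis 0 with size 0
```

```bash
python3 -c "
from h import *
a=snap('side')['image']; cv2.imwrite('pics/f.png',cv2.resize(a[140:390,150:450],None,fx=2.4,fy=2.4,interpolation=cv2.INTER_CUBIC)); print(np.round(bot.get_obs()['qd'],3))"
```

```text
[-0.011  0.002  0.     0.004 -0.    -0.   ]
```

View pics/f.png

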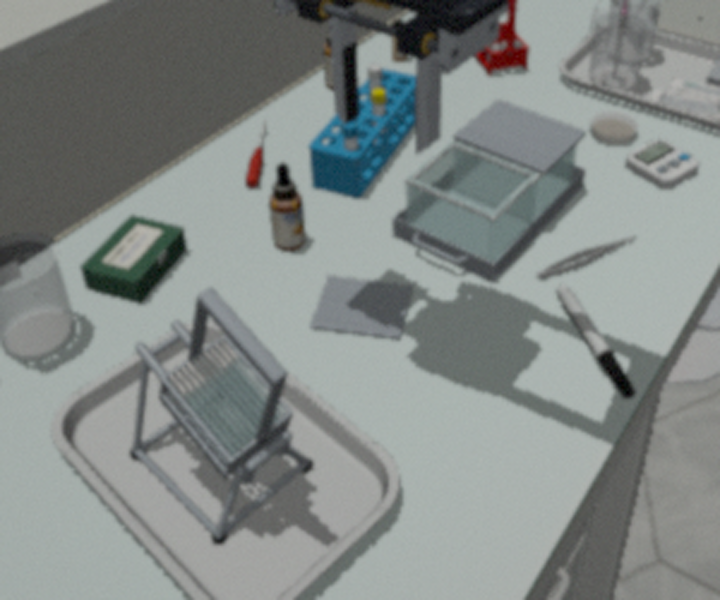

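The rack rests on the stand (crop (225,400)), the cover lies flat over the right dish (520,135), and the dropper (288,215) and petri dish (613,128) are standing where they were. Handing in.

```bash
python3 -c "
from plant import bot
print(bot.close_job())"
```

```text
the job is handed in; nothing more can be done
None
```

I handed the job in, with no verdict returned: the rack sits on the drying stand about 4–5 mm from the stop, and the cover lies over the right dish, about 3 mm off-centre along it and within about 1 mm across; one push with the fingertips too low pressed on the dish with about 52 N, and nothing else looked disturbed.

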